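# Set and check the stroke stop of the bench crimper

## Task

The bench crimper is going over to small vials, so its hand lever must stop short of the grip bar. Push the stop slide along the rails, by its upright tab, until it is fully home against the crimp head; then gently press the hand lever in from outside with the backs of the fingers until its stop screw bears firmly on the slide's plate, short of the grip bar. Grip, lift and shove nothing, leave the things round it alone, and finish while still holding the lever in against its stop, so that a colleague can gauge the gap.

Things in the scene. Friction and masses are not known exactly. Their poses are not given: they have to be found in the camera images.
- crimper: Bench crimper, 4.7 kg, loose on rubber feet. Grey base plate 150 (x) x 290 (y) x 14 mm; origin at the middle of its underside, z up; x points from the lever side to the bar side (roughly away from the robot), y along the bar to the white crimp head (y 64 to 126 mm, 98 mm high). Two steel rails with a slot between them run from the head along x = 40 mm to y = -40 mm, top 86 mm high.
- grip_bar (a point): Middle of the grip bar's face that looks at the lever: crimper frame (27, -78, 70) mm. The bar is round, black, 26 mm thick, carries on the line of the rails from y = -45 mm and ends at a white post (y -117 to -133 mm, 87 mm high).
- stop_slide (a joint): Travel of the stop slide along the rails in m: 0 is farthest from the head, 0.045 is fully home (end stop, towards the head, crimper's +y). It starts at 0 to 0.010, slides with about 2 N of friction and stays where it is left.
- stop_tab (a point): Middle of the face to push, towards the crimper's +y: the face of the slide's upright tab that looks away from the head. The tab is 20 mm wide (x), 6 mm thick (y) and stands 90.5 to 115.5 mm above the worktop; this point is 103.5 mm up. Before this face, over rails, grip bar and post, nothing is higher than 91 mm.
- stop_plate: The slide's plate, 26 mm wide (y), 34 mm high, in front of the slot on the lever side (x 28 to 34 mm in the crimper's frame); moves with the slide (origin: under the plate's middle in y, x = 0, z = 0 of the crimper). Slide home: the plate is in the path of the lever's stop screw. Otherwise the screw passes through the slot and the lever goes on to the grip bar.
- lever (a joint): Angle of the hand lever in rad: 0 fully open (resting, 0.42 rad out from parallel to the bar), grows as it is pressed; 0.42 meets the bar. Upright hinge pin at crimper x = 20, y = 85 mm; it closes turning about +z. A spring opens it: 2 N at the pad when open, 4 N near the stop. With the slide home it stops between 0.18 and 0.31, as its screw is set.
- lever_pad (a point): Where to press: on the outer face of the lever's black blade, 135 mm from the hinge pin, 70 mm above the worktop. The blade is 26 mm high (57 to 83 mm up) and reaches from 75 to 204 mm from the pin. At the stop it yields about 1 mm here per 3 N: a push of 8 to 12 N bears firmly. Just in front of it there is only the base plate and a wrench, both under 15 mm high.
- lever_blade: The lever's black plastic blade with the outer face (origin on the hinge pin, 70 mm up; it points along its own -y, its own +x looks towards the bar).
- lever_back: Bare steel strip on the lever's inner side, facing the bar; not to be touched (same origin and axes as the blade).
- stop_screw: Brass stop screw, 8 mm thick, that stands out of the lever's inner side 50 mm from the hinge pin, level with the slot (its origin there on the lever's middle, its x towards the bar); its tip is what bears on the plate.
- vial_out_0: Capped vial, 12 x 33 mm, standing loose on the worktop in front of the crimper; bystander, origin under its middle.
- vial_out_1: Second such vial beside it; bystander.
- wrench_a: Small open wrench, 129 mm long, 6 mm thick, lying loose in front of the crimper; bystander, origin under its middle.
- film_box: Box of sealing film, 40 x 110 x 30 mm, loose at the front right; bystander.
- cap_jar: Jar of spare caps, 63 mm wide, 57 mm high, loose at the front left; bystander.
- bottle_2: Brown reagent bottle, 56 mm wide, 112 mm high, loose at the back right; bystander.
- tab_back: Rear skin of the slide's tab, 19 x 2 x 25 mm, on the side that looks at the head; not to be touched, as the tab is only pushed (origin as the plate's).

How it is judged:
By the outcome, as a careful person would: the job done as asked, in the order asked, and still so for the second after the job is handed in, while the arm keeps its last pose, push and grip.
It also fails if it takes over 48 s, if anything falls off the work surface, if the arm or the gripper's body presses on something with over 40 N, if the wrist force passes 120 N, or if a joint passes its speed limit or range.

## Robot

A 7-joint arm with a two-finger parallel gripper is mounted at the origin on a cart in front of the work surface, level with it; the furniture and walls round the work are solid. World frame = base frame: x ahead of the robot, y to its left, z up, the work surface at z = 0. Lengths are in m, angles in rad, forces in N, time in s.
With the tool pointing down it reaches from about 0.35 to 0.9 m from the base axis. Payload 7.2 kg.
Tool frame: the origin (TCP) lies between the finger pads; the fingertips stand 25 mm ahead of it and the grasp point (between the pads) lies 6 mm ahead of it; z points along the fingers, y is the line along which they close (so a half turn about z gives the same grasp; the last joint's range is limited). The gripper opens to 88 mm and grips with 3 to 60 N. Pads are 20 mm wide; open, the fingers measure 115 mm over their backs; the gripper's body (75 mm by 178 mm) begins 61 mm behind the grasp point.
Start: joints at [-1.196, 0.411, -0.013, 1.596, 0.006, 1.134, -0.082], TCP at [0.268, 0.565, 0.248] pointing down, gripper open.
Joint ranges: [-2.95, 2.95], [-0.29, 1.99], [-1.47, 1.44], [0.14, 2.54], [-1.03, 4.17], [0.13, 1.85], [-2.86, 2.86]. Speed limits (rad/s): [2.39, 2.39, 3.01, 3.01, 3.14, 3.14, 3.14].

## Interface

Orientations are given as a rotation vector (axis times angle).
In Python, from bench import sensors, get_image, calibration, order, finder gives the robot as it stands. The module is installed in compiled form; this text tells all that it offers.
- The arm moves only by the tool send_rows, never from a script. Its argument "rows" is a list of rows, each an object with "gripper": the closure, from 0 (fully open) to 1 (shut); "travel": the shift along the world's x, y, z in m, a list of three; "twist": the turn about the world's z in rad. A call has 1 to 10 rows; each row is the pose to reach, as a shift and turn from the pose commanded when the call began; what a row does not reach only later rows make up. A row lasts 1/10 s, in which the tool goes at most 50 mm and 8.59 degrees, less where a joint would pass 70% of its speed; a pose out of reach is approached as far as the arm can. A call with a gripper value outside its range is refused whole. The fingers move at their own pace and stop on an object; the grip force is fixed at half the most. Time passes only in rows, so rows that repeat a pose let the fingers close. It gives the time, the measured TCP pose, the force, the opening and the grip force at its end, in the units of the state.
- sensors.get_state(): the state, without advancing time (a new reading comes with each control period).
- get_image(name): name is "scene" or "top" or "wrist"; returns (picture, depth): 480x640x3 uint8, red, green, blue; 480x640 float32, m along the optical axis (not along the pixel's ray), 0 where there is no reading.
- calibration(name): a dict with "fovy" (degrees; the focal length in pixels is half the picture's height over the tangent of half this angle, whatever the lens; pixels are square), "cx", "cy" (the principal point, pixels), "R" (3x3) and "t" (3): a world point X has camera coordinates R X + t. Camera axes: x right, y down, z forward; pixel columns grow to the right and rows downward; lengths in m; the calibration is good to about 2 mm. A picture is of the moment at which its call begins: read the wrist's pose just before it. calibration takes no time and is no camera call; for the wrist camera it gives the pose at the moment of the call.
- order.sign_off(): hands the job in; it is judged then, once.
Trained networks look in the newest picture that a camera, given by its name, has taken for a name from the list of things; names that differ only in an ending like _2 or _b are one class to them, and where a whole thing is asked for, a point or a joint stands for the part that bears it (a point fixed in the world has none). Each returns a list of dicts, best first, with "score" (0 to 1); they miss things now and then, are a little off and sometimes report something else, mostly with a low value. They report only what shows in the picture. A call takes as long as a camera call.
- finder.look_for(camera, query): "location" ([row, column] in pixels, amid what is visible of it).
The state is a dict: "clock": time; "joints": joint angles; "qd": joint speeds; "tau": joint torques, N m; "ee_pos": TCP position; "tool_rot": TCP orientation; "force": force on the tool from outside, world axes, zero at the start; "ft_torque": the same for the moment, N m; "opening": opening from 0.0 (shut) to 1.0 (fully open); "gripper_force": force on a finger pad.
Only numpy, scipy, OpenCV 4.12 (cv2) and the standard library are available. Lean on these libraries where they do the work, as an engineer would, in place of code of your own. Each camera call takes 0.05 s, during which the arm holds its last target. There are 200 camera calls.

## Working session

There is one attempt and no reset: what is moved stays moved. The work goes in short steps, Python scripts to look and compute and a tool call to move; the robot and the scene stay as the last step left them, time stands still between calls to the robot, and variables do not carry over. Pictures are saved under pics/ and viewed, at most 10 in all, crops included, and the job is handed in when it is done.

Besides the shell and the picture viewer there is one more tool, called after ">>>" as a command line: name --argument value ..., lists and objects as JSON in quotes. send_rows: Moves the arm, as the interface text tells. Its arguments: {"type":"object","properties":{"rows":{"type":"array","items":{"type":"object","properties":{"gripper":{"type":"number"},"travel":{"type":"array","items":{"type":"number"}},"twist":{"type":"number"}}}}},"required":["rows"]}

```bash
mkdir -p pics
cat > h.py <<'E'
import numpy as np, cv2
from bench import sensors,get_image,calibration,order,finder
def cal(n):
    c=calibration(n); f=240/np.tan(np.radians(c["fovy"])/2); return f,c["cx"],c["cy"],np.array(c["R"]),np.array(c["t"])
def cloud(n,d,C=None):
    f,cx,cy,R,t=C or cal(n); v,u=np.mgrid[0:480,0:640]
    P=np.stack([(u-cx)/f*d,(v-cy)/f*d,d],-1); W=(P-t)@R; W[d<=0]=np.nan; return W
def proj(n,X,C=None):
    f,cx,cy,R,t=C or cal(n); p=R@np.asarray(X)+t; return cx+f*p[0]/p[2],cy+f*p[1]/p[2]
E
python3 - <<'E'
from h import *
s=sensors.get_state(); print({k:np.round(v,3) for k,v in s.items()})
for n in("top","scene"):
    C=cal(n); im,d=get_image(n); W=cloud(n,d,C)
    np.savez(f"pics/{n}.npz",im=im,W=W)
    cv2.imwrite(f"pics/{n}0.png",im[...,::-1])
    print(n,-C[3].T@C[4])
    for q in("crimper","stop_tab","lever_pad","stop_plate","bottle_2","cap_jar","film_box","vial_out_0","wrench_a","stop_screw"):
        for r in finder.look_for(n,q)[:2]:
            a,b=map(int,r["location"]); print(q,r["score"],a,b,np.round(W[a,b],3))
E
```

```text
{'clock': np.float64(0.0), 'joints': array([-1.196,  0.412, -0.013,  1.597,  0.006,  1.134, -0.082]), 'qd': array([-0.001, -0.001, -0.001,  0.002,  0.001,  0.   , -0.001]), 'tau': array([-0.0000e+00, -5.8795e+01,  6.4200e-01, -2.9108e+01, -5.4000e-02,
        1.8000e-02,  0.0000e+00]), 'ee_pos': array([0.268, 0.564, 0.247]), 'tool_rot': array([-6.900e-01, -3.065e+00,  3.000e-03]), 'force': array([ 0.104, -0.027, -0.345]), 'ft_torque': array([ 0.038, -0.044, -0.03 ]), 'gripper_force': np.float64(0.0), 'opening': np.float64(0.998)}
top [ 0.39212025 -0.05516224  1.17130092]
crimper 0.87 218 344 [ 0.596 -0.079  0.016]
stop_tab 0.54 197 344 [ 0.629 -0.078  0.089]
lever_pad 0.77 228 349 [ 0.562 -0.088  0.081]
bottle_2 0.66 312 437 [ 0.378 -0.278  0.03 ]
cap_jar 0.7 308 189 [0.397 0.264 0.063]
cap_jar 0.7 231 354 [ 0.555 -0.098  0.086]
film_box 0.78 315 440 [ 0.372 -0.284  0.034]
film_box 0.3 306 189 [0.401 0.266 0.058]
vial_out_0 0.57 162 480 [ 0.7   -0.376  0.085]
wrench_a 0.55 278 360 [ 0.458 -0.112  0.   ]
scene [-0.1781316  -1.0522167   0.66610619]
crimper 0.64 251 350 [ 0.614 -0.054  0.013]
stop_tab 0.53 226 364 [ 0.62  -0.095  0.09 ]
lever_pad 0.81 231 338 [ 0.574 -0.061  0.078]
lever_pad 0.69 331 320 [ 0.36  -0.291  0.028]
stop_plate 0.58 232 361 [ 0.619 -0.086  0.072]
cap_jar 0.64 214 201 [0.391 0.25  0.057]
film_box 0.95 332 320 [ 0.358 -0.293  0.027]
film_box 0.34 233 360 [ 0.619 -0.083  0.068]
vial_out_0 0.37 331 322 [ 0.362 -0.294  0.028]
vial_out_0 0.36 251 346 [ 0.524 -0.155  0.082]
wrench_a 0.6 287 305 [ 0.451 -0.109  0.   ]
```

Run:
```python
from h import *
a=np.load("pics/top.npz"); im=a["im"]
cv2.imwrite("pics/topc.png",cv2.resize(im[140:340,200:467,::-1],(800,600),interpolation=cv2.INTER_CUBIC))
b=np.load("pics/scene.npz")["im"]
cv2.imwrite("pics/scc.png",cv2.resize(b[150:350,230:496,::-1],(798,600),interpolation=cv2.INTER_CUBIC))
```

```text
(no output)
```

View pics/topc.png

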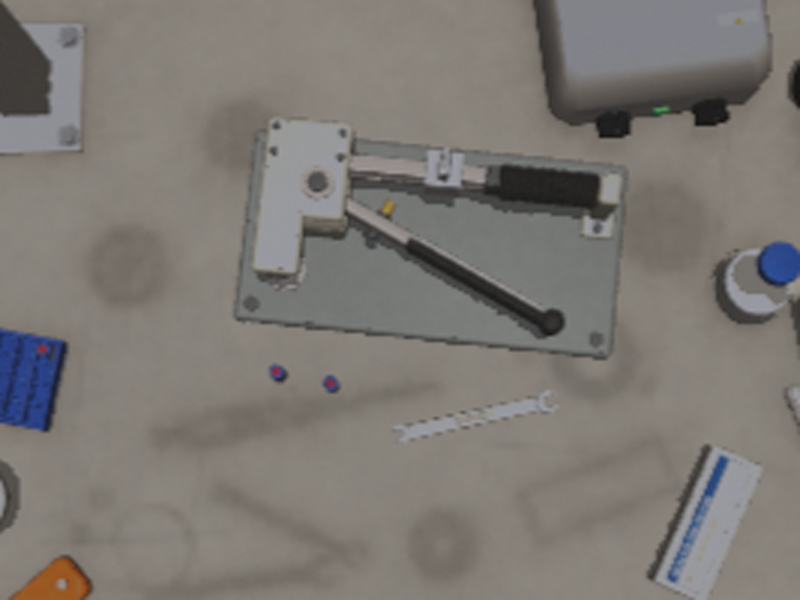

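View pics/scc.png

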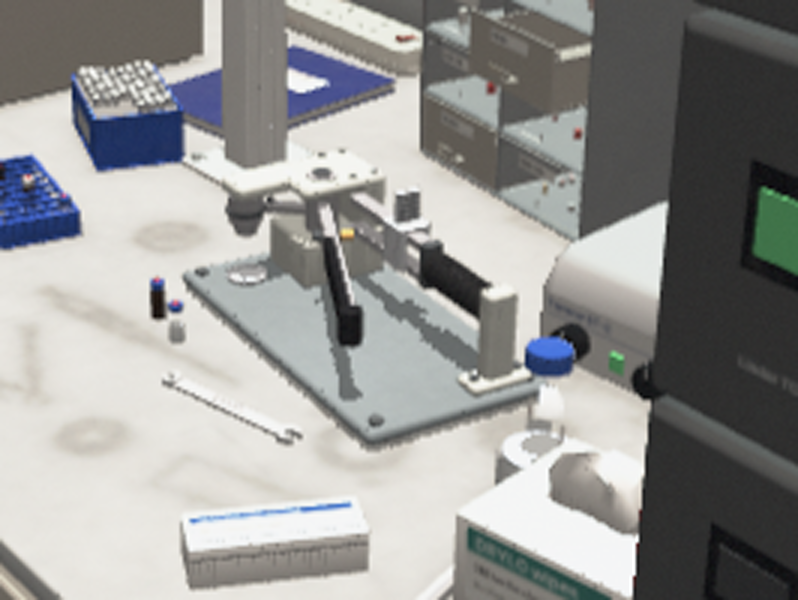

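The top view shows the base plate (crop corners about (257,130), (625,165), (608,355), (237,318)), with the tab near (445,165). The lever tip is near (550,320), and the vials and wrench are in front. The scene view confirms this, with an instrument back right and a column behind the head on the left. Next I'll fit the crimper frame.

Run:
```python
from h import *
W=np.load("pics/top.npz")["W"]; X,Y,Z=np.moveaxis(W,-1,0)
roi=np.zeros(Z.shape,bool); roi[175:262,272:415]=1
m=roi&(Z>.009)&(Z<.022)
r=cv2.minAreaRect(W[m][:,:2].astype(np.float32)*1000); print(r, np.round(cv2.boxPoints(r)), np.median(Z[m]))
c=np.array(r[0])/1000
# y axis = long side
b=cv2.boxPoints(r); e=[b[1]-b[0],b[2]-b[1]]; e=max(e,key=np.linalg.norm); yc=e/np.linalg.norm(e); yc*=np.sign(yc[1]); xc=np.array([yc[1],-yc[0]])
print("xc",xc,"yc",yc,"yaw",np.arctan2(xc[1],xc[0]))
L=np.stack([(W[...,:2]-c)@xc,(W[...,:2]-c)@yc],-1)*1000
def box(n,mm): q=L[mm]; print(n,mm.sum(),np.round(np.percentile(q,[2,50,98],axis=0),1).tolist(), np.round(np.median(W[mm],0),3))
big=roi
box("head",big&(Z>.092)&(Z<.106)&(L[...,1]>55))
box("tab",big&(Z>.105)&(Z<.125)&(L[...,1]<50))
box("post",big&(Z>.078)&(Z<.1)&(L[...,1]<-112)&(L[...,0]>10))
box("bar",big&(Z>.07)&(Z<.1)&(L[...,1]<-50)&(L[...,1]>-110)&(L[...,0]>10))
lv=big&(Z>.07)&(Z<.095)&(L[...,0]<18)&(L[...,1]<50); box("lever",lv)
q=L[lv]; a=np.polyfit(q[:,1],q[:,0],1); print("lever slope angle",np.arctan(a[0]),"x at y=85",np.polyval(a,85))
P=lambda x,y:np.round(c+(x*xc+y*yc)/1000,4)
print("pin",P(20,85),"tabface0",P(40,-40))
mm=(Z>.13); mm[:,:]&=True
l,n,st,ce=cv2.connectedComponentsWithStats(mm.astype(np.uint8))
for i in range(1,l):
    if st[i,4]>60: k=n==i; print("tall",st[i],np.round(np.percentile(W[k],[1,99],axis=0),3).tolist())
for n,(a,b,c2,d) in {"v":(255,275,285,318),"wr":(265,290,325,390)}.items():
    k=np.zeros(Z.shape,bool);k[a:b,c2:d]=1;k&=Z>.004; print(n,np.round(np.percentile(W[k],[2,98],axis=0),3).tolist())
```

```text
((610.672119140625, -83.29638671875), (296.1997985839844, 190.3982391357422), 82.61759185791016) [[ 497. -218.]
 [ 686. -242.]
 [ 724.   51.]
 [ 535.   76.]] 0.014777356734526117
xc [ 0.99171066 -0.12849104] yc [0.12849104 0.99171066] yaw -0.12884726
head 1228 [[-65.4, 68.6], [-3.4, 102.9], [42.9, 127.6]] [0.62  0.021 0.099]
tab 33 [[11.3, -4.6], [20.5, -1.4], [30.3, 1.9]] [ 0.631 -0.087  0.116]
post 80 [[11.1, -129.4], [20.5, -120.9], [31.9, -112.4]] [ 0.615 -0.205  0.086]
bar 267 [[10.3, -108.9], [19.9, -79.7], [31.4, -51.2]] [ 0.62  -0.165  0.082]
lever 857 [[-82.9, -122.7], [-18.7, -38.6], [17.6, 46.6]] [ 0.597 -0.118  0.082]
lever slope angle 0.020602853574086057 x at y=85 -18.661583195824527
pin [ 0.6414 -0.0016] tabface0 [ 0.6452 -0.1281]
tall [  15    0  189  164 8663] [[0.699, 0.218, 0.149], [0.742, 0.257, 0.707]]
tall [  212     0   129   115 11125] [[0.805, -0.072, 0.137], [0.992, 0.17, 0.249]]
tall [ 452    0   52   50 2060] [[0.939, -0.411, 0.132], [1.015, -0.319, 0.239]]
tall [  542     0    98   280 22601] [[0.441, -0.544, 0.135], [0.853, -0.5, 0.459]]
tall [    0    46    75   281 16393] [[0.41, 0.501, 0.133], [0.84, 0.513, 0.366]]
tall [  0 382  31  47 734] [[0.207, 0.471, 0.226], [0.277, 0.519, 0.348]]
tall [299 475  29   5  92] [[0.063, -0.029, 0.13], [0.07, 0.023, 0.155]]
v [[0.472, -0.014, 0.004], [0.512, 0.057, 0.034]]
wr [[0.436, -0.174, 0.004], [0.487, -0.039, 0.01]]
```

```bash
cat > fit.py <<'E'
from h import *
W=np.load("pics/top.npz")["W"]; X,Y,Z=np.moveaxis(W,-1,0)
roi=np.zeros(Z.shape,bool); roi[170:265,270:415]=1
m=(roi&(Z>.0095)&(Z<.019)).astype(np.uint8)
m=cv2.morphologyEx(m,cv2.MORPH_OPEN,np.ones((3,3)))
l,n,st,_=cv2.connectedComponentsWithStats(m); k=1+np.argmax(st[1:,4]); m=n==k
r=cv2.minAreaRect(W[m][:,:2].astype(np.float32)*1000); print("rect",r)
b=cv2.boxPoints(r); e=max([b[1]-b[0],b[2]-b[1]],key=np.linalg.norm); yc=e/np.linalg.norm(e); yc*=np.sign(yc[1])
# refine yaw by bar ridge
c=np.array(r[0])/1000
for it in range(3):
    xc=np.array([yc[1],-yc[0]]); L=np.stack([(W[...,:2]-c)@xc,(W[...,:2]-c)@yc],-1)*1000
    rb=roi&(Z>.076)&(Z<.1)&(abs(L[...,0]-40)<16)&(L[...,1]<-48)&(L[...,1]>-112)
    rl=roi&(Z>.080)&(Z<.092)&(abs(L[...,0]-40)<16)&(L[...,1]>5)&(L[...,1]<60)
    hd=roi&(Z>.092)&(Z<.106)&(L[...,1]>50)
    if it==0: print("bar",np.median(L[rb],0),"rail",np.median(L[rl],0),rl.sum())
    # mid of bar at x 40, head y range
    h=np.percentile(L[hd][:,1],[1,99]); print("head y",h,"yaw",np.arctan2(xc[1],xc[0]),"bar mid x",np.median(L[rb][:,0]),"rail mid x",np.median(L[rl][:,0]))
    c=c+((np.median(L[rb][:,0])-40)*xc+(h.mean()-95)*yc)/1000
    s=(np.median(L[rl][:,0])-np.median(L[rb][:,0]))/110
    yc=yc+s*xc; yc/=np.linalg.norm(yc)
tb=roi&(Z>.105)&(Z<.125)&(L[...,1]<50); print("tab",np.round(np.percentile(L[tb],[5,50,95],axis=0),1).tolist())
pl=roi&(Z>.089)&(Z<.104)&(L[...,1]<50)&(L[...,0]>20);print("slide",np.round(np.percentile(L[pl],[5,50,95],axis=0),1).tolist())
po=roi&(Z>.08)&(Z<.1)&(L[...,1]<-112)&(L[...,0]>20); print("post",np.round(np.percentile(L[po],[5,50,95],axis=0),1).tolist())
lv=roi&(Z>.07)&(Z<.095)&(L[...,0]<25-0)&(L[...,1]<30)&(L[...,1]<30)
print("lev",lv.sum()); v=cv2.fitLine(L[lv].astype(np.float32),cv2.DIST_HUBER,0,.01,.01).ravel(); print(v,"ang",np.arctan(v[0]/v[1]),"x at 85",v[2]+(85-v[3])*v[0]/v[1],np.round(np.percentile(L[lv],[1,99],axis=0)).tolist())
P=lambda x,y:np.round(c+(x*xc+y*yc)/1000,4)
print("c",c,"yaw",np.arctan2(xc[1],xc[0]),"pin",P(20,85),"tab",P(40,np.median(L[tb][:,1])),"tab med",np.median(W[tb],0))
for th in(0,.18,.25,.31):
    a=th-.42; print(th,"blade mid pad",P(20+135*np.sin(a),85-135*np.cos(a)),"push dir yaw",np.arctan2(xc[1],xc[0])+a)
E
python3 fit.py
```

```text
rect ((575.1143798828125, -75.83567810058594), (289.83148193359375, 117.90603637695312), 82.59934997558594)
bar [ 50.1973361  -79.66202977] rail [52.06700242 34.82492945] 86
head y [ 65.05777718 125.3966438 ] yaw -0.12916568 bar mid x 50.19733609824389 rail mid x 52.067002424364745
head y [ 65.41547978 125.47306517] yaw -0.14616101287001848 bar mid x 45.28541107138467 rail mid x 44.585463887375475
head y [ 64.85111838 124.95650347] yaw -0.13979794253054986 bar mid x 40.071229556926305 rail mid x 39.603795775109454
tab [[32.3, -7.3], [41.3, -4.4], [50.9, -1.3]]
slide [[29.0, -121.3], [40.3, -7.1], [52.5, 34.4]]
post [[31.1, -131.4], [41.7, -123.0], [52.3, -112.9]]
lev 390
[  0.40300733   0.9151967  -33.471237   -34.56543   ] ang 0.4148005 x at 85 19.179459 [[-65.0, -100.0], [-3.0, 29.0]]
c [ 0.59060693 -0.07735926] yaw -0.13979794253054986 pin [0.6219 0.0041] tab [ 0.6296 -0.0873] tab med [ 0.63070961 -0.08663911  0.11551988]
0 blade mid pad [ 0.5507 -0.1104] push dir yaw -0.5597979425305498
0.18 blade mid pad [ 0.5724 -0.1214] push dir yaw -0.3797979425305499
0.25 blade mid pad [ 0.5813 -0.1246] push dir yaw -0.3097979425305498
0.31 blade mid pad [ 0.5891 -0.1268] push dir yaw -0.24979794253054985
```

>>> send_rows --rows '[{"gripper":1,"travel":[0.005,-0.045,0],"twist":0},{"gripper":1,"travel":[0.01,-0.09,0],"twist":0},{"gripper":1,"travel":[0.02,-0.135,0],"twist":0},{"gripper":1,"travel":[0.04,-0.175,0],"twist":-0.14},{"gripper":1,"travel":[0.06,-0.215,0],"twist":-0.28},{"gripper":1,"travel":[0.08,-0.255,0],"twist":-0.42},{"gripper":1,"travel":[0.1,-0.295,0],"twist":-0.56},{"gripper":1,"travel":[0.12,-0.335,0],"twist":-0.7},{"gripper":1,"travel":[0.14,-0.375,0],"twist":-0.84},{"gripper":1,"travel":[0.16,-0.415,0],"twist":-0.98}]'

```text
clock: 2.1
ee_pos: [0.4284, 0.1481, 0.2481]
tool_rot: [2.058, 2.374, 0.002]
force: [0.5, 0.9, -0.0]
opening: 0.129
gripper_force: 0.0
```

>>> send_rows --rows '[{"gripper":1,"travel":[0.025,-0.035,0],"twist":-0.1},{"gripper":1,"travel":[0.05,-0.07,0],"twist":-0.2},{"gripper":1,"travel":[0.075,-0.105,0],"twist":-0.28},{"gripper":1,"travel":[0.1,-0.14,0],"twist":-0.28},{"gripper":1,"travel":[0.125,-0.175,0],"twist":-0.28},{"gripper":1,"travel":[0.15,-0.21,0],"twist":-0.28},{"gripper":1,"travel":[0.175,-0.245,-0.02],"twist":-0.28},{"gripper":1,"travel":[0.197,-0.275,-0.04],"twist":-0.28},{"gripper":1,"travel":[0.197,-0.275,-0.04],"twist":-0.28},{"gripper":1,"travel":[0.197,-0.275,-0.04],"twist":-0.28}]'

```text
clock: 3.1
ee_pos: [0.6244, -0.126, 0.2067]
tool_rot: [-2.364, -2.068, 0.002]
force: [-0.4, 0.0, 0.5]
opening: -0.0
gripper_force: 0.0
```

Run:
```python
from h import *
C=cal("wrist"); im,d=get_image("wrist"); W=cloud("wrist",d,C); np.savez("pics/w1.npz",im=im,W=W)
cv2.imwrite("pics/w1.png",im[...,::-1]); print("cam",-C[3].T@C[4])
X,Y,Z=np.moveaxis(W,-1,0)
m=(Z>.106)&(Z<.122)&(X>.59)&(X<.68)&(Y<-.03)&(Y>-.12); print(m.sum(),np.round(np.percentile(W[m],[2,50,98],axis=0),4).tolist() if m.any() else "")
if m.any(): print(cv2.minAreaRect(W[m][:,:2].astype(np.float32)*1000))
C=cal("top"); im,d=get_image("top"); W=cloud("top",d,C); cv2.imwrite("pics/t1.png",im[...,::-1])
```

```text
cam [ 0.63738909 -0.04332563  0.34353815]
426 [[0.6236, -0.0913, 0.108], [0.6329, -0.0865, 0.1146], [0.6421, -0.0831, 0.1165]]
((632.7713623046875, -87.32135009765625), (7.3385009765625, 19.906450271606445), 82.42546844482422)
```

View pics/w1.png

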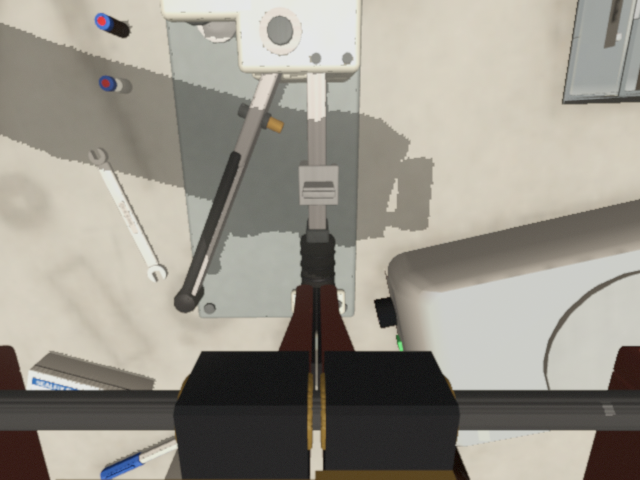

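The tab is at about pixel (319,188), in line with the closed fingers. The instrument is on the right, its edge near (390,260), so I'll check its height before going down.

Run:
```python
import numpy as np
for f in("w1","top"):
    W=np.load(f"pics/{f}.npz")["W"].reshape(-1,3)
    for x0,x1 in((.66,.70),(.70,.73),(.73,.8)):
        m=(W[:,0]>x0)&(W[:,0]<x1)&(W[:,1]>-.2)&(W[:,1]<-.04)&(W[:,2]<.18); print(f,x0,m.sum(),np.round(np.percentile(W[m][:,2],[50,99,100]),3) if m.any() else "")
```

```text
w1 0.66 9082 [0.    0.08  0.083]
w1 0.7 8124 [0.001 0.085 0.086]
w1 0.73 19764 [0.001 0.086 0.105]
top 0.66 1223 [0.002 0.082 0.087]
top 0.7 911 [0.002 0.088 0.09 ]
top 0.73 2155 [0.002 0.089 0.108]
```

>>> send_rows --rows '[{"gripper":1,"travel":[0.003,0,-0.035],"twist":0},{"gripper":1,"travel":[0.003,0,-0.065],"twist":0},{"gripper":1,"travel":[0.003,0,-0.087],"twist":0},{"gripper":1,"travel":[0.003,0,-0.087],"twist":0},{"gripper":1,"travel":[0.003,0,-0.087],"twist":0}]'

```text
clock: 3.7
ee_pos: [0.6282, -0.1242, 0.122]
tool_rot: [2.361, 2.072, 0.002]
force: [0.3, -0.1, -0.4]
opening: 0.001
gripper_force: 0.0
```

>>> send_rows --rows '[{"gripper":1,"travel":[0.001,0.01,0],"twist":0},{"gripper":1,"travel":[0.002,0.018,0],"twist":0},{"gripper":1,"travel":[0.003,0.022,0],"twist":0},{"gripper":1,"travel":[0.0035,0.026,0],"twist":0},{"gripper":1,"travel":[0.004,0.03,0],"twist":0},{"gripper":1,"travel":[0.0045,0.034,0],"twist":0},{"gripper":1,"travel":[0.0045,0.034,0],"twist":0}]'

```text
clock: 4.4
ee_pos: [0.6324, -0.0908, 0.1207]
tool_rot: [-2.363, -2.07, -0.0]
force: [-0.2, 0.2, -0.4]
opening: 0.002
gripper_force: 0.0
```

>>> send_rows --rows '[{"gripper":1,"travel":[0.0005,0.004,0],"twist":0},{"gripper":1,"travel":[0.001,0.008,0],"twist":0},{"gripper":1,"travel":[0.0015,0.012,0],"twist":0}]'

```text
clock: 4.7
ee_pos: [0.6338, -0.0792, 0.1206]
tool_rot: [2.363, 2.07, -0.0]
force: [0.7, -1.7, 0.7]
opening: 0.006
gripper_force: 1.1
```

Run:
```python
from h import *
s=sensors.get_state(); print(s["ee_pos"],s["force"])
C=cal("wrist"); im,d=get_image("wrist"); W=cloud("wrist",d,C); X,Y,Z=np.moveaxis(W,-1,0)
cv2.imwrite("pics/w2.png",im[100:480,150:490,::-1])
m=(Z>.106)&(Z<.122)&(X>.59)&(X<.68)&(Y<.0)&(Y>-.12); print(m.sum(),np.round(np.percentile(W[m],[2,50,98],axis=0),4).tolist() if m.any() else "")
```

```text
[ 0.6338147  -0.07922268  0.12062877] [ 0.73419283 -1.65024705  0.68667977]
1474 [[0.6264, -0.0709, 0.1067], [0.636, -0.0659, 0.1149], [0.6455, -0.062, 0.1216]]
```

View pics/w2.png

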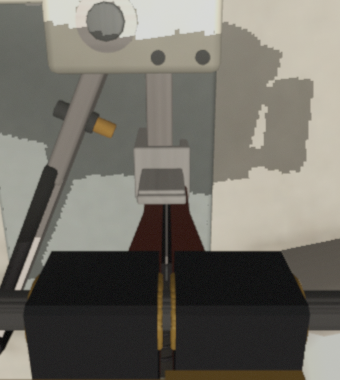

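The tab has moved about 20 mm with the fingers squarely behind it, and it needs another 14 to 24 mm.

>>> send_rows --rows '[{"gripper":1,"travel":[0.0005,0.004,0],"twist":0},{"gripper":1,"travel":[0.001,0.008,0],"twist":0},{"gripper":1,"travel":[0.0016,0.012,0],"twist":0},{"gripper":1,"travel":[0.0018,0.014,0],"twist":0}]'

```text
clock: 5.15
ee_pos: [0.6357, -0.0645, 0.1206]
tool_rot: [-2.362, -2.071, -0.0]
force: [0.6, -3.1, -0.0]
opening: 0.005
gripper_force: 1.0
```

>>> send_rows --rows '[{"gripper":1,"travel":[0.0002,0.0015,0],"twist":0},{"gripper":1,"travel":[0.0004,0.003,0],"twist":0}]'

```text
clock: 5.35
ee_pos: [0.6357, -0.0639, 0.1206]
tool_rot: [2.363, 2.068, -0.003]
force: [-0.1, -8.5, -0.3]
opening: 0.006
gripper_force: 4.2
```

>>> send_rows --rows '[{"gripper":1,"travel":[0.0002,0.0015,0],"twist":0},{"gripper":1,"travel":[0.0003,0.002,0],"twist":0}]'

```text
clock: 5.55
ee_pos: [0.6357, -0.0639, 0.1206]
tool_rot: [2.364, 2.065, -0.005]
force: [-1.2, -10.9, -0.3]
opening: 0.008
gripper_force: 5.4
```

The slide is home: it stopped dead after about 36 mm with the force rising to 11 N. I'll back off, lift, and measure the lever from the earlier wrist picture.

>>> send_rows --rows '[{"gripper":1,"travel":[-0.0015,-0.012,0],"twist":0},{"gripper":1,"travel":[-0.003,-0.025,0],"twist":0},{"gripper":1,"travel":[-0.003,-0.03,0.04],"twist":0},{"gripper":1,"travel":[-0.01,-0.03,0.08],"twist":-0.1},{"gripper":1,"travel":[-0.05,-0.02,0.08],"twist":-0.2},{"gripper":1,"travel":[-0.09,-0.01,0.08],"twist":-0.3},{"gripper":1,"travel":[-0.125,0.0,0.08],"twist":-0.35},{"gripper":1,"travel":[-0.125,0.0,0.08],"twist":-0.35}]'

```text
clock: 6.35
ee_pos: [0.507, -0.0593, 0.2004]
tool_rot: [-2.685, -1.623, 0.002]
force: [-0.5, -0.2, 0.5]
opening: 0.005
gripper_force: 0.0
```

Run:
```python
from h import *
s=sensors.get_state(); print(s["ee_pos"],s["tool_rot"],s["joints"])
W=np.load("pics/w1.npz")["W"];X,Y,Z=np.moveaxis(W,-1,0)
m=(Z>.078)&(Z<.092)&(X<.61)&(X>.5)&(Y<-.03)&(Y>-.2); p=W[m]
v=cv2.fitLine(p[:,:2].astype(np.float32),cv2.DIST_HUBER,0,.01,.01).ravel(); print("dir",v,"yaw",np.arctan2(v[1],v[0]))
pin=np.array([.6219,.0041]); u=v[:2]*np.sign(-v[1]); n=np.array([-u[1],u[0]]); n*=np.sign(n[0])
print("push dir",n,np.arctan2(n[1],n[0])); o=(p[:,:2]-pin)
a=o@u; t=o@n
for r0 in(80,100,125,145,170): k=abs(a*1000-r0)<8; print(r0,np.round(np.percentile(t[k],[3,50,97])*1000,1))
print("mid pad",pin+.135*u+n*np.median(t))
C=cal("wrist"); im,d=get_image("wrist"); W=cloud("wrist",d,C);X,Y,Z=np.moveaxis(W,-1,0); cv2.imwrite("pics/w3.png",im[...,::-1])
m=(Z>.106)&(Z<.122)&(X>.59)&(X<.68)&(Y<.0)&(Y>-.12); print("tab now",np.round(np.percentile(W[m],[2,50,98],axis=0),4).tolist() if m.any() else "")
```

```text
[ 0.50703357 -0.05930273  0.20040003] [-2.68477797e+00 -1.62308472e+00  1.50865422e-03] [-0.48918969  0.30004033  0.63099636  1.95609263 -0.21864162  0.95558352
 -0.23493518]
dir [ 0.52039444  0.853926    0.5688657  -0.08576694] yaw 1.0234835
push dir [ 0.853926   -0.52039444] -0.5473128
80 [-4.1  1.1  6. ]
100 [-4.3  1.2  6.1]
125 [-4.2  1.2  6.1]
145 [-4.1  1.3  6.2]
170 [-4.   1.4  6.3]
mid pad [ 0.55285177 -0.11191437]
tab now [[0.6272, -0.0547, 0.1066], [0.636, -0.0502, 0.1146], [0.6462, -0.0471, 0.1167]]
```

View pics/w3.png

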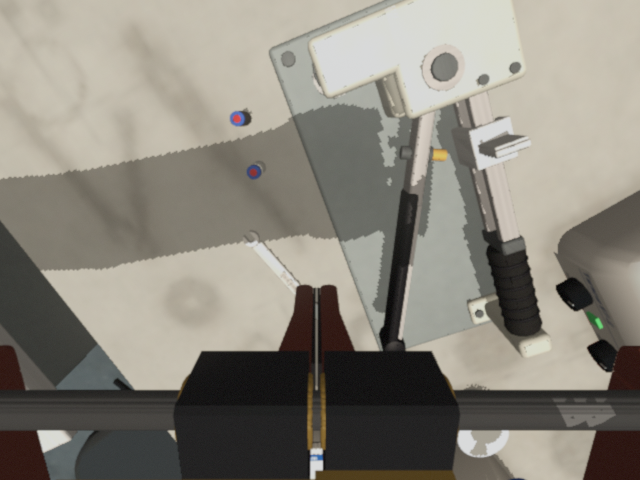

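The slide sits home with its plate opposite the brass screw (screw at about (440,155), slide at about (495,145)), and nothing else has moved. Now I'll descend outside the lever.

>>> send_rows --rows '[{"gripper":1,"travel":[0.01,-0.033,-0.03],"twist":0},{"gripper":1,"travel":[0.013,-0.033,-0.07],"twist":0},{"gripper":1,"travel":[0.013,-0.033,-0.105],"twist":0},{"gripper":1,"travel":[0.013,-0.033,-0.12],"twist":0},{"gripper":1,"travel":[0.013,-0.033,-0.12],"twist":0},{"gripper":1,"travel":[0.013,-0.033,-0.12],"twist":0}]'

```text
clock: 7.0
ee_pos: [0.5253, -0.0938, 0.0815]
tool_rot: [2.687, 1.627, 0.001]
force: [1.3, 0.2, 0.8]
opening: 0.004
gripper_force: 0.0
```

>>> send_rows --rows '[{"gripper":1,"travel":[0.004,-0.003,0],"twist":0},{"gripper":1,"travel":[0.008,-0.005,0],"twist":0},{"gripper":1,"travel":[0.012,-0.007,0],"twist":0},{"gripper":1,"travel":[0.016,-0.009,0],"twist":0},{"gripper":1,"travel":[0.02,-0.011,0],"twist":0.02},{"gripper":1,"travel":[0.023,-0.013,0],"twist":0.04}]'

```text
clock: 7.6
ee_pos: [0.5474, -0.1063, 0.0807]
tool_rot: [-2.652, -1.683, 0.001]
force: [-2.5, 1.8, 2.2]
opening: 0.003
gripper_force: 1.4
```

>>> send_rows --rows '[{"gripper":1,"travel":[0.003,-0.0013,0],"twist":0.02},{"gripper":1,"travel":[0.0055,-0.0025,0],"twist":0.04},{"gripper":1,"travel":[0.008,-0.0035,0],"twist":0.06},{"gripper":1,"travel":[0.01,-0.0045,0],"twist":0.07}]'

```text
clock: 8.0
ee_pos: [0.557, -0.1112, 0.0804]
tool_rot: [-2.593, -1.773, 0.001]
force: [-4.4, -0.2, 1.0]
opening: 0.004
gripper_force: 1.7
```

>>> send_rows --rows '[{"gripper":1,"travel":[0.002,-0.0008,0],"twist":0.015},{"gripper":1,"travel":[0.004,-0.0015,0],"twist":0.03}]'

```text
clock: 8.2
ee_pos: [0.561, -0.1125, 0.0804]
tool_rot: [-2.566, -1.812, 0.001]
force: [-4.4, -0.5, -1.4]
opening: 0.001
gripper_force: 1.8
```

>>> send_rows --rows '[{"gripper":1,"travel":[0.002,-0.0007,0],"twist":0.015},{"gripper":1,"travel":[0.0035,-0.0012,0],"twist":0.02}]'

```text
clock: 8.4
ee_pos: [0.5636, -0.1136, 0.0803]
tool_rot: [-2.546, -1.837, 0.003]
force: [-9.7, 0.1, 4.4]
opening: 0.009
gripper_force: 4.7
```

>>> send_rows --rows '[{"gripper":1,"travel":[0,0,0],"twist":0},{"gripper":1,"travel":[0,0,0],"twist":0},{"gripper":1,"travel":[0,0,0],"twist":0}]'

```text
clock: 8.7
ee_pos: [0.5634, -0.1135, 0.0804]
tool_rot: [-2.547, -1.836, 0.003]
force: [-8.3, -0.8, 2.5]
opening: 0.005
gripper_force: 3.9
```

>>> send_rows --rows '[{"gripper":1,"travel":[0.0012,-0.0004,0],"twist":0},{"gripper":1,"travel":[0.0012,-0.0004,0],"twist":0},{"gripper":1,"travel":[0.0012,-0.0004,0],"twist":0},{"gripper":1,"travel":[0.0012,-0.0004,0],"twist":0}]'

```text
clock: 9.1
ee_pos: [0.564, -0.1138, 0.0803]
tool_rot: [-2.546, -1.835, 0.004]
force: [-10.7, -0.3, 4.8]
opening: 0.005
gripper_force: 5.2
```

Run:
```python
from h import *
n=np.array([.943,-.333,0])
F=[]
for i in range(6):
    C=cal("wrist"); im,d=get_image("wrist"); s=sensors.get_state(); F.append(s["force"])
print(np.round(F,1),"push",-np.mean(F,0)@n,s["ee_pos"],s["clock"])
cv2.imwrite("pics/w4.png",im[...,::-1])
im,d=get_image("top"); W=cloud("top",d); X,Y,Z=np.moveaxis(W,-1,0)
b=np.load("pics/top.npz")["W"]
h=lambda W:np.round(np.median(W[(W[...,2]>.094)&(W[...,2]<.103)&(W[...,0]>.54)&(W[...,0]<.67)&(W[...,1]>-.0)&(W[...,1]<.07)],0),4)
print("head before/after",h(b),h(W))
```

```text
[[-10.    0.1   5.4]
 [ -9.7   0.3   5.3]
 [ -9.9   0.2   5.9]
 [-10.2  -0.    4.5]
 [ -9.9  -0.1   4.5]
 [ -9.8  -0.2   4.7]] push 9.382775365076785 [ 0.56401505 -0.11374828  0.08032718] 9.4
head before/after [0.6127 0.026  0.0987] [0.6142 0.0263 0.0988]
```

View pics/w4.png

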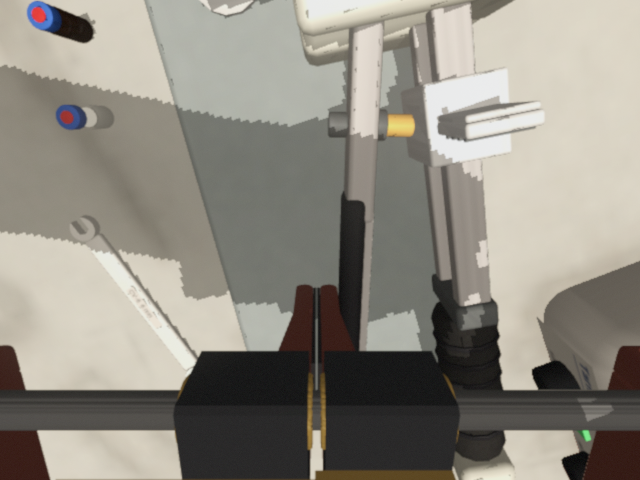

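The screw tip bears on the slide's plate at about (413,125). The lever is clear of the bar and the push is steady at about 9.4 N, inside the 8 to 12 N range, so I'll hand in.

```bash
python3 -c "
from h import *
print(order.sign_off())"
```

```text
the job is handed in; nothing more can be done
None
```

The job is handed in: the stop slide is home against the crimp head, and the arm is holding the lever in with about 9.4 N, its stop screw bearing on the slide's plate short of the grip bar.

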